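# Turn the board over in its turning frame

### The job

A circuit board lies loose, parts up, in the turning frame of the small stand on the bench. Push the hinged cover down until it is fully shut over the board, so that the board cannot fall out; only then push the frame over half a turn, near edge up and away from you, until it rests upside down on its stop, cover beneath and the board's solder side on top, still in its nest. Only push: do not touch the board itself, and leave the stand and the things lying round it where they are.

Things in the scene. Friction and masses are not known exactly. Their poses are not given: they have to be found in the camera images.
- stand: Board turning stand (loose, 3 kg, rubber feet): grey base plate 140 (x) by 172 (y) mm, top at 14 mm; two aluminium side posts, 34 mm in x, at y = +/-71 to 81 mm, tops at z = 117 mm; black pivot knobs reach to y = +/-95 mm. Origin at the centre of the underside, z up. Its -x side faces roughly toward the robot (near side).
- pivot (a point): Middle of the frame's level turning axis, fixed to the stand 100 mm above its origin; the axis runs along the stand's y.
- frame (a joint): Turn of the frame about the stand's +y axis, rad: 0 as found (level, nest open upward), 3.1416 upside down, a hard stop at each end. As it grows the near edge (stand -x) rises, passes over the top and comes down on the far side, while the far edge sinks. Stiff pivots (0.16 N m, about 3 N at the edge): the frame stays wherever it is left.
- near_edge (a point): Lower outer corner of the aluminium frame's edge nearest the robot, at mid length; turns with the frame. The frame is 130 mm across the axis (edges 65 mm from it) and 128 mm along it; level, it reaches from 9 mm below to 10 mm above the axis.
- cover (a joint): Opening of the aluminium hold-down cover, rad: 0 shut (flat on the frame), 1.57 square to the frame, at most 2.1. It shuts by swinging its free edge up, toward the robot and down onto the frame. Stiff hinge (0.15 N m): it stays wherever it is left, also upside down.
- cover_hinge (a point): Middle of the cover's hinge line on the frame's far edge, parallel to the turning axis: with the frame at 0 it is at x = +61 mm, z = 111.5 mm from the stand's origin. The plate is 120 mm wide along the hinge, 2.5 mm thick, and reaches 124 mm from it; a tab 44 mm wide in mid-width reaches 136 mm. Shut, its top face is 13 mm above the turning axis.
- cover_edge (a point): Point on the cover's outer face (the top when shut), mid-width, 120 mm from the hinge, near the free edge. The black pad on the inner face holds the board in its nest.
- nest (a point): Centre of the floor of the board nest in the frame, 6 mm below the pivot axis when level; turns with the frame; its z axis points from the floor to the cover, its y axis along the pivot axis.
- board: Dark circuit board with parts on it, 62 x 89 mm, 13 mm high, 34 g, lying loose in the nest (1.5 mm of play at the sides, about 2 mm under the shut cover). Origin at the centre of its underside; z points to the parts side, up as found.
- tweezers: White tweezers, 123 mm long, 9 mm high, lying on the bench close beside the right end of the stand. Bystander.
- jar: Small screw jar, 52 mm across, 42 mm high, standing behind the stand. Bystander.
- pen: Felt pen, 129 mm long, 14 mm thick, lying left of the stand near the front edge of the bench. Bystander.
- spare: Second circuit board, 62 x 89 x 13 mm, lying on the bench right of the stand, not in the frame. Bystander.
- hanging_rod (a point): Lower end of a thin steel rod, 5 mm, that hangs from the upper shelf and runs straight up from this point, left of and beyond the work. Fixed; keep the arm and wrist clear of it when swinging over from the left (pass nearer the robot).

How it is judged:
By the outcome, as a careful person would: the job done as asked, in the order asked, and still so for the second after the job is handed in, with the robot touching nothing.
It also fails if it takes over 61 s, if anything falls off the work surface, if the arm or the gripper's body presses on something with over 40 N, if the wrist force passes 120 N, or if a joint passes its speed limit or range.

### The arm

A 6-joint arm with a two-finger parallel gripper is mounted at the origin on a cart in front of the work surface, level with it; the furniture and walls round the work are solid. World frame = base frame: x ahead of the robot, y to its left, z up, the work surface at z = 0. Lengths are in m, angles in degrees, forces in N, time in s.
With the tool pointing down it reaches from about 0.25 to 0.725 m from the base axis. Payload 9.7 kg.
Tool frame: the origin (TCP) lies at the very end of the fingers, on their centre line; the grasp point (between the pads) lies 19 mm behind it; z points along the fingers, y is the line along which they close (so a half turn about z gives the same grasp; the last joint's range is limited). The gripper opens to 85 mm and grips with 20 to 120 N. Pads are 22 mm wide; open, the fingers measure 114 mm over their backs; the gripper's body (76 mm by 85 mm) begins 54 mm behind the grasp point. The pads swing forward as they close: fully open they stand 13 mm farther back than shut.
Start: joints at [75.344, 4.979, 10.078, 95.1, 0, 90], TCP at [0.139, 0.532, 0.231] pointing down, gripper open.
Joint ranges: [-179.16, 179.16], [-48.56, 103.87], [-65.8, 70.77], [-126.05, 130.52], [-82.76, 87.17], [-180, 180]. Speed limits (degrees/s): [127.2, 127.2, 147.25, 180, 180, 180].

### API

Orientations are given as [roll, pitch, yaw] about the fixed x, y, z axes, in that order (R = Rz(yaw) Ry(pitch) Rx(roll)).
In Python, from workcell import bot gives the robot as it stands.
- The arm moves only by the tool step_arm, never from a script. Its argument "targets" is a list of rows, each a list of 3 entries, a list of its own where there are three numbers: the opening, from 0 (shut) to 1 (fully open), then the shift along the world's x, y, z in mm, then the turn, a rotation vector about the world's x, y, z in rad. In form: [[grip, [tx, ty, tz], [wx, wy, wz]], ...]. A call has 1 to 8 rows; each row is the pose to reach, as a shift and turn from the pose commanded when the call began; what a row does not reach only later rows make up. A row lasts 1/10 s, in which the tool goes at most 50 mm and 8.59 degrees, less where a joint would pass 70% of its speed; a pose out of reach is approached as far as the arm can. A call with a gripper value outside its range is refused whole. The fingers move at their own pace and stop on an object; "force" is the grip in N (left out, the last holds). Time passes only in rows, so rows that repeat a pose let the fingers close. It gives the time, the measured TCP pose, the force, the opening and the grip force at its end, in the units of the state.
- bot.get_obs(): the state, without advancing time (a new reading comes with each control period).
- bot.camera(name): name is "side" or "top" or "wrist"; returns (picture, depth): 480x640x3 uint8, red, green, blue; 480x640 float32, m along the optical axis (not along the pixel's ray), 0 where there is no reading.
- bot.camera_params(name): a dict with "K" (3x3 intrinsics, pixels), "R" (3x3) and "t" (3): a world point X has camera coordinates R X + t. Camera axes: x right, y down, z forward; pixel columns grow to the right and rows downward; lengths in m; the calibration is good to about 2 mm. The wrist camera is an equidistant fisheye: a pixel r from the principal point sees the ray r / f radians off the axis. A picture is of the moment at which its call begins: read the wrist's pose just before it. camera_params takes no time and is no camera call; for the wrist camera it gives the pose at the moment of the call.
- bot.job_done(): hands the job in; it is judged then, once.
The state is a dict: "time": time; "q": joint angles; "qd": joint speeds; "joint_efforts": joint torques, N m; "ee_pos": TCP position; "tcp_rot": TCP orientation; "wrist_force": force on the tool from outside, world axes, zero at the start; "torque": the same for the moment, N m; "opening": finger opening in m; "grasp_force": force on a finger pad.
Only numpy, scipy, OpenCV 4.12 (cv2) and the standard library are available. Lean on these libraries where they do the work, as an engineer would, in place of code of your own. Each camera call takes 0.05 s, during which the arm holds its last target. There are 200 camera calls.

## Working session

There is one attempt and no reset: what is moved stays moved. The work goes in short steps, Python scripts to look and compute and a tool call to move; the robot and the scene stay as the last step left them, time stands still between calls to the robot, and variables do not carry over. Pictures are saved under pics/ and viewed, at most 10 in all, crops included, and the job is handed in when it is done.

Besides the shell and the picture viewer there is one more tool, called after "Request:" in YAML: its name, and indented under it one key for each argument. step_arm: Moves the arm, as the interface text tells. Its arguments: {"type":"object","properties":{"targets":{"type":"array","items":{"type":"array"}},"force":{"type":"number"}},"required":["targets"]}

```bash
ls; mkdir -p pics
python3 - <<'E'
from workcell import bot
import cv2,numpy as np
for n in("side","top"):
    im,d=bot.camera(n); cv2.imwrite(f"pics/{n}0.png",im[:,:,::-1]); np.save(f"pics/{n}0.npy",d)
    p=bot.camera_params(n); print(n,p["K"].round(1).tolist(),p["R"].round(3).tolist(),p["t"].round(3).tolist(), (-p["R"].T@p["t"]).round(3))
print(bot.get_obs())
E
```

```text
pics
side [[500.1, 0.0, 317.4], [0.0, 500.1, 246.1], [0.0, 0.0, 1.0]] [[0.917, -0.399, 0.017], [-0.153, -0.389, -0.908], [0.369, 0.83, -0.418]] [-0.65, 0.235, 1.337] [ 0.137 -1.278  0.783]
top [[485.4, 0.0, 313.0], [0.0, 485.4, 240.8], [0.0, 0.0, 1.0]] [[-0.02, -1.0, -0.024], [-0.993, 0.022, -0.115], [0.115, 0.021, -0.993]] [-0.225, 0.6, 1.378] [ 0.432 -0.267  1.432]
{'time': 0.1, 'q': array([7.53428417e+01, 5.00937534e+00, 1.00375261e+01, 9.50990892e+01,
       3.85317829e-04, 9.00010621e+01]), 'qd': array([-0.07861794, -0.15275796,  0.09180038,  0.05804216, -0.01727873,
        0.09277773]), 'joint_efforts': array([ 9.57140219e-04, -5.21561337e+01,  4.65652978e+01,  1.60027191e-02,
        5.43481463e-05,  4.01594619e-06]), 'ee_pos': array([0.13911421, 0.5318994 , 0.23062713]), 'tcp_rot': array([-1.79929062e+02, -3.84002536e-04,  1.65341779e+02]), 'wrist_force': array([-0.09339131,  0.26657177,  0.114587  ]), 'torque': array([0.0039264 , 0.00465015, 0.02067372]), 'grasp_force': 0.0, 'opening': 0.0855889546883494}
```

View pics/side0.png

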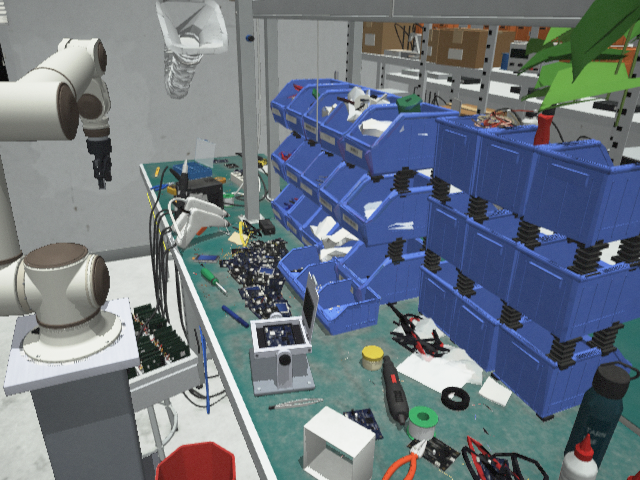

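View pics/top0.png

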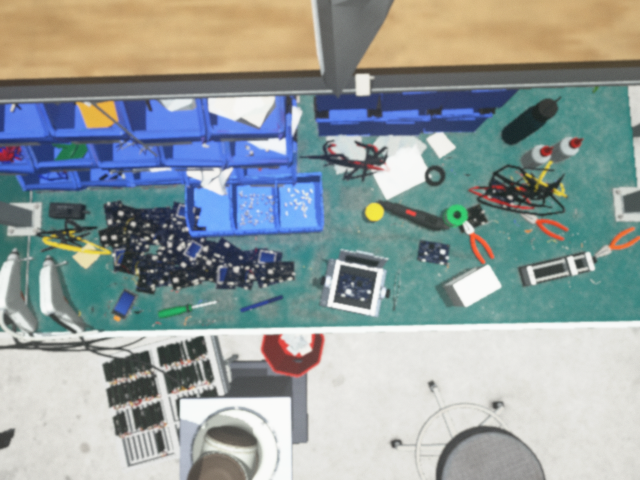

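The side view shows the stand near (283,355) with the cover standing up and tilted slightly back at (309,300). In the top view the stand is near (357,285), the blue pen at (262,302), the yellow jar at (374,212) and the spare board at (433,252). I'll measure from depth next.

```bash
cat > h.py <<'E'
import numpy as np,cv2
def cloud(p,d):
    v,u=np.mgrid[0:480,0:640]; K=p["K"]
    c=np.stack([(u-K[0,2])/K[0,0]*d,(v-K[1,2])/K[1,1]*d,d],-1)
    return (c-p["t"])@p["R"]
def ray(p,uv,z):
    K=p["K"];r=np.array([(uv[0]-K[0,2])/K[0,0],(uv[1]-K[1,2])/K[1,1],1])@p["R"]
    o=-p["R"].T@p["t"]; return o+r*(z-o[2])/r[2]
def proj(p,X):
    c=np.asarray(X)@p["R"].T+p["t"]; q=c@p["K"].T; return q[...,:2]/q[...,2:]
E
python3 - <<'E'
from workcell import bot
from h import *
for n in("top","side"):
    p=bot.camera_params(n); d=np.load(f"pics/{n}0.npy"); im=cv2.imread(f"pics/{n}0.png"); P=cloud(p,d)
    m0=np.zeros(d.shape,bool)
    if n=="top": m0[235:330,305:405]=1
    else: m0[270:400,235:330]=1
    m0&=d>0
    Q=P[m0]; print(n,"z hist",np.histogram(Q[:,2],bins=np.arange(-.02,.28,.02)))
    for lo,hi in((.095,.125),(.125,.26),(.008,.03)):
        s=m0&(P[...,2]>lo)&(P[...,2]<hi)
        k,l,st,ce=cv2.connectedComponentsWithStats(s.astype(np.uint8)); i=1+st[1:,4].argmax(); s=l==i
        q=P[s]; 
        r=cv2.minAreaRect((q[:,:2]*1000).astype(np.float32)); print(lo,hi,len(q),"rect mm",r,"z",np.percentile(q[:,2],[2,50,98]).round(3), st[i])
    if n=="top": c=im[235:335,300:440]
    else: c=im[260:415,225:400]
    cv2.imwrite(f"pics/{n}c.png",cv2.resize(c,None,fx=4.5,fy=4.5 if n=="top" else 3.8,interpolation=cv2.INTER_CUBIC))
E
```

```text
top z hist (array([1867, 4528,   31,    1,    1,  911, 1545,   51,   74,   78,   87,
        131,  112,   44,    0]), array([-0.02,  0.  ,  0.02,  0.04,  0.06,  0.08,  0.1 ,  0.12,  0.14,
        0.16,  0.18,  0.2 ,  0.22,  0.24,  0.26,  0.28]))
0.095 0.125 2178 rect mm ((458.3611145019531, -349.0523681640625), (190.17718505859375, 127.66699981689453), 77.11265563964844) z [0.095 0.104 0.118] [ 320  259   70   56 2178]
0.125 0.26 555 rect mm ((530.3585205078125, -364.62896728515625), (119.43769073486328, 23.330827713012695), 77.55353546142578) z [0.128 0.201 0.247] [338 249  50  19 555]
0.008 0.03 285 rect mm ((420.54876708984375, -340.2409973144531), (172.15330505371094, 61.747406005859375), 76.71372985839844) z [0.009 0.015 0.022] [319 284  62  33 285]
side z hist (array([3345, 4052, 1062,  569,  218, 1175, 1192,   83,  100,  113,  128,
        133,  105,   26,    0]), array([-0.02,  0.  ,  0.02,  0.04,  0.06,  0.08,  0.1 ,  0.12,  0.14,
        0.16,  0.18,  0.2 ,  0.22,  0.24,  0.26,  0.28]))
0.095 0.125 1903 rect mm ((455.68408203125, -351.759765625), (193.64761352539062, 128.7386016845703), 77.9512939453125) z [0.096 0.104 0.116] [ 250  311   62   52 1903]
0.125 0.26 667 rect mm ((527.5237426757812, -366.79595947265625), (124.7260513305664, 23.030948638916016), 76.9993896484375) z [0.126 0.19  0.243] [302 272  17  68 667]
0.008 0.03 1985 rect mm ((541.5736694335938, 12.021316528320312), (171.25650024414062, 317.0665588378906), 0.6606171131134033) z [0.009 0.018 0.028] [ 235  270   69   50 1985]
```

```bash
python3 -c "
import cv2;a=cv2.imread('pics/topc.png');b=cv2.imread('pics/sidec.png');s=lambda i:cv2.resize(i,(400,int(i.shape[0]*400/i.shape[1])));a,b=s(a),s(b)
h=max(a.shape[0],b.shape[0]);f=lambda i:cv2.copyMakeBorder(i,0,h-i.shape[0],0,0,0);cv2.imwrite('pics/both.png',cv2.hconcat([f(a),f(b)]))"
```

```text
(no output)
```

View pics/both.png

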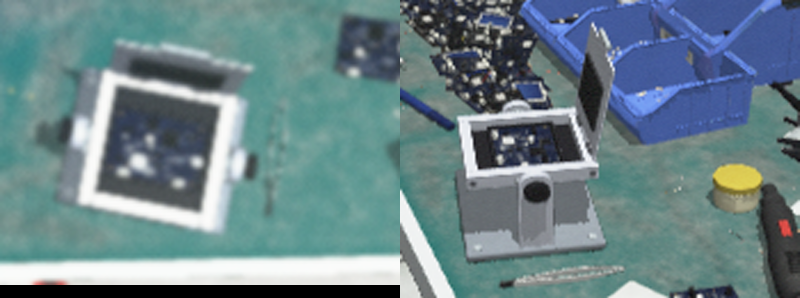

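Frame and knobs measure 190 x 128 mm, as specified, and the two views agree. The stand is at about (0.457, -0.350) with yaw about -12.7°, and the cover stands about 9° past square. Next I'll locate the rod and check for clutter around the work.

Run:
```python
from workcell import bot
from h import *
p=bot.camera_params("side"); d=np.load("pics/side0.npy"); P=cloud(p,d)
for r in range(20,110,8): 
    c=P[r,312:325]; i=np.argmin(np.where(d[r,312:325]>0,d[r,312:325],9)); print(r,312+i,d[r,312+i].round(3),c[i].round(3))
y=np.radians(-12.7); ex=np.array([np.cos(y),np.sin(y),0]); ey=np.array([-ex[1],ex[0],0]); O=np.array([.457,-.350,0])
pts=[]
for n in("top","side"):
    q=cloud(bot.camera_params(n),np.load(f"pics/{n}0.npy"))[np.load(f"pics/{n}0.npy")>0]
    s=np.stack([(q-O)@ex,(q-O)@ey,q[:,2]],-1); pts.append(s)
    # cover profile in stand frame
    c=s[(s[:,2]>.13)&(s[:,2]<.26)&(abs(s[:,1])<.065)&(s[:,0]>.03)&(s[:,0]<.13)]
    for z in np.arange(.14,.26,.02):
        k=c[abs(c[:,2]-z)<.01]; 
        if len(k): print(n,z.round(2),len(k),k[:,0].mean().round(4),k[:,1].min().round(3),k[:,1].max().round(3))
s=np.vstack(pts)
print("max z map, rows x .1.. .3, cols y -.2...2")
for x in np.arange(.09,.32,.04): print(x.round(2),[float(np.round(max(s[(abs(s[:,0]-x)<.02)&(abs(s[:,1]-b)<.02),2],default=-1),3)) for b in np.arange(-.16,.2,.04)])
```

```text
20 324 1.28 [0.714 0.003 0.774]
28 318 1.36 [0.732 0.081 0.754]
36 318 1.361 [0.729 0.074 0.734]
44 318 1.374 [0.731 0.078 0.714]
52 318 1.382 [0.731 0.078 0.693]
60 318 1.389 [0.731 0.075 0.672]
68 317 1.4 [0.73  0.079 0.651]
76 317 1.408 [0.729 0.077 0.63 ]
84 317 1.418 [0.73  0.079 0.608]
92 317 1.427 [0.731 0.078 0.586]
100 317 1.44 [0.732 0.081 0.564]
108 317 1.444 [0.73  0.076 0.542]
top 0.14 37 0.065 -0.057 0.06
top 0.16 90 0.0666 -0.057 0.062
top 0.18 79 0.0696 -0.056 0.06
top 0.2 136 0.0734 -0.057 0.062
top 0.22 96 0.0779 -0.058 0.06
top 0.24 100 0.0817 -0.057 0.061
side 0.14 78 0.0632 -0.061 0.058
side 0.16 114 0.0652 -0.063 0.06
side 0.18 110 0.068 -0.062 0.059
side 0.2 143 0.0721 -0.062 0.061
side 0.22 116 0.0762 -0.062 0.058
side 0.24 75 0.0794 -0.062 0.057
max z map, rows x .1.. .3, cols y -.2...2
0.09 [0.011, 0.014, 0.234, 0.246, 0.251, 0.246, 0.238, 0.009, 0.013]
0.13 [0.02, 0.008, 0.011, 0.009, 0.009, 0.01, 0.01, 0.056, 0.059]
0.17 [0.014, 0.012, 0.011, 0.01, 0.008, 0.011, 0.009, 1.081, 0.053]
0.21 [0.046, 0.041, 0.009, 0.049, 0.05, 0.01, 1.049, 1.07, 0.863]
0.25 [0.05, 0.047, 0.045, 0.862, 0.863, 0.863, 1.016, 0.892, 0.892]
0.29 [0.863, 0.864, 0.863, 0.863, 0.863, 0.863, 0.955, 0.009, 0.891]
```

Request:
step_arm:
  targets:
    - [0,[35,-35,10],[0,0,-0.145]]
    - [0,[70,-70,20],[0,0,-0.29]]
    - [0,[105,-105,30],[0,0,-0.435]]
    - [0,[140,-140,40],[0,0,-0.58]]
    - [0,[175,-175,50],[0,0,-0.725]]
    - [0,[210,-210,60],[0,0,-0.87]]
    - [0,[245,-245,70],[0,0,-1.015]]
    - [0,[281,-282,80],[0,0,-1.16]]

```text
time: 0.9
ee_pos: [0.417, 0.2526, 0.3104]
tcp_rot: [-180.0, -0.0, 98.5]
wrist_force: [0.8, 1.9, 0.5]
opening: 0.0001
grasp_force: 0.0
```

Request:
step_arm:
  targets:
    - [0,[4,-38,0],[0,0,-0.145]]
    - [0,[8,-75,0],[0,0,-0.29]]
    - [0,[12,-112,0],[0,0,-0.435]]
    - [0,[15,-150,0],[0,0,-0.58]]
    - [0,[19,-188,0],[0,0,-0.725]]
    - [0,[23,-225,0],[0,0,-0.87]]
    - [0,[27,-262,0],[0,0,-1.015]]
    - [0,[30,-300,0],[0,0,-1.16]]

```text
time: 1.7
ee_pos: [0.4458, -0.0471, 0.3099]
tcp_rot: [-180.0, 0.0, 32.1]
wrist_force: [0.9, -0.8, 0.2]
opening: -0.0001
grasp_force: 0.0
```

Request:
step_arm:
  targets:
    - [0,[7,-44,0],[0,0,-0.11]]
    - [0,[14,-88,0],[0,0,-0.22]]
    - [0,[21,-132,0],[0,0,-0.34]]
    - [0,[28,-177,0],[0,0,-0.45]]
    - [0,[36,-221,0],[0,0,-0.56]]
    - [0,[43,-265,0],[0,0,-0.67]]
    - [0,[50,-310,0],[0,0,-0.787]]
    - [0,[50,-310,0],[0,0,-0.787]]

```text
time: 2.5
ee_pos: [0.496, -0.3602, 0.3063]
tcp_rot: [-179.9, 0.3, -13.1]
wrist_force: [0.8, -0.2, -0.0]
opening: -0.0001
grasp_force: 0.0
```

Request:
step_arm:
  targets:
    - [0,[25,-5,0],[0,0,0]]
    - [0,[50,-10,0],[0,0,0]]
    - [0,[72,-16,0],[0,0,0]]
    - [0,[72,-16,0],[0,0,0]]
    - [0,[72,-16,-30],[0,0,0]]
    - [0,[72,-16,-65],[0,0,0]]
    - [0,[72,-16,-100],[0,0,0]]
    - [0,[72,-16,-100],[0,0,0]]

```text
time: 3.3
ee_pos: [0.5654, -0.3699, 0.2044]
tcp_rot: [-179.8, 0.5, -12.7]
wrist_force: [-0.7, 0.3, -1.2]
opening: 0.0002
grasp_force: 0.0
```

Run:
```python
from workcell import bot
from h import *
o=bot.get_obs(); print(o['time'],o['ee_pos'],o['tcp_rot'],o['q'].round(1),o['wrist_force'])
im,d=bot.camera("side"); cv2.imwrite("pics/s1.png",cv2.resize(im[200:420,190:410,::-1],None,fx=2.6,fy=2.6))
```

```text
3.3 [ 0.56544036 -0.36994624  0.204391  ] [-179.81089002    0.50885244  -12.65347621] [-33.2  23.5  29.3  96.3  -0.  159.5] [-0.72759347  0.28788654 -1.19919535]
```

View pics/s1.png

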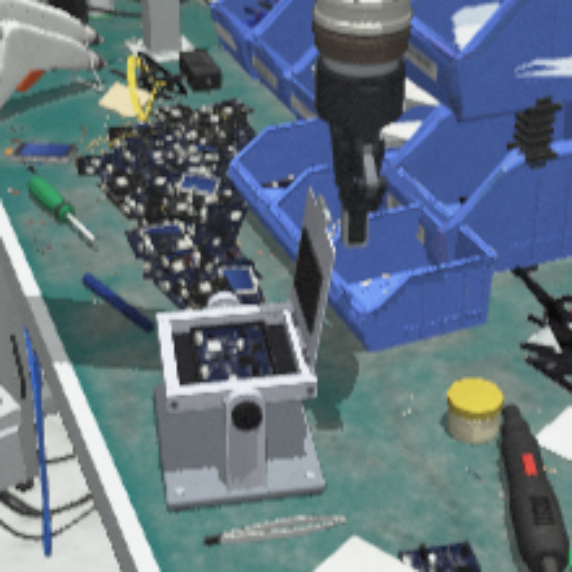

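The finger tip is at (355,240) in the crop. It is behind the upright cover and clear of it and the bin. I'll let the arm settle, then start pushing.

Request:
step_arm:
  targets:
    - [0,[0,0,0],[0,0,0]]
    - [0,[0,0,0],[0,0,0]]

```text
time: 3.55
ee_pos: [0.5687, -0.3721, 0.2134]
tcp_rot: [179.9, -0.2, -12.7]
wrist_force: [0.3, 0.0, -0.0]
opening: -0.0002
grasp_force: 0.0
```

Request:
step_arm:
  targets:
    - [0,[-14,3,-3],[0,0,0]]
    - [0,[-28,6,-6],[0,0,0]]
    - [0,[-41,9,-9],[0,0,0]]
    - [0,[-53,12,-9],[0,0,0]]
    - [0,[-65,15,-10],[0,0,0]]
    - [0,[-77,17,-12],[0,0,0]]
    - [0,[-89,20,-16],[0,0,0]]
    - [0,[-89,20,-16],[0,0,0]]

```text
time: 4.35
ee_pos: [0.4788, -0.352, 0.1963]
tcp_rot: [179.9, -0.2, -12.7]
wrist_force: [0.1, 0.4, 0.1]
opening: 0.0001
grasp_force: 0.0
```

Run:
```python
from workcell import bot
from h import *
im,d=bot.camera("side"); cv2.imwrite("pics/s2.png",cv2.resize(im[200:420,190:410,::-1],None,fx=2,fy=2))
o=bot.get_obs(); print(o['time'],o['ee_pos'],o['wrist_force'])
```

```text
4.4 [ 0.47933642 -0.35205643  0.19615621] [-0.07607536  1.02957111 -0.20422503]
```

View pics/s2.png

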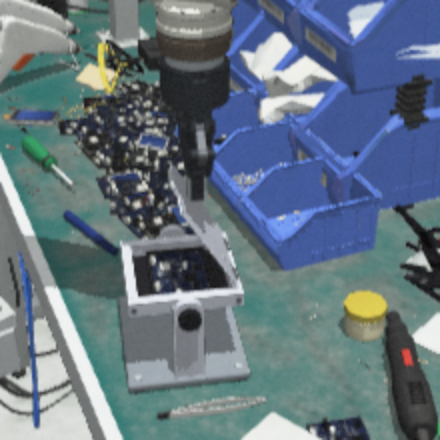

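The cover leans toward the robot at about 60° with the finger at its outer face, as planned. I'll continue along the arc.

Request:
step_arm:
  targets:
    - [0,[-11,2.5,-6],[0,0,0]]
    - [0,[-21.5,5,-12.5],[0,0,0]]
    - [0,[-32,7,-21.5],[0,0,0]]
    - [0,[-41,9,-31.5],[0,0,0]]
    - [0,[-49,11,-43.5],[0,0,0]]
    - [0,[-55,12.5,-56],[0,0,0]]
    - [0,[-59,13,-66],[0,0,0]]
    - [0,[-60,13.5,-74],[0,0,0]]

```text
time: 5.2
ee_pos: [0.4194, -0.3385, 0.1203]
tcp_rot: [180.0, -0.0, -12.7]
wrist_force: [0.3, -1.0, 1.2]
opening: 0.0
grasp_force: 0.5
```

Request:
step_arm:
  targets:
    - [0,[-3,0.6,-4],[0,0,0]]
    - [0,[-6,1.3,-8],[0,0,0]]
    - [0,[-6,1.3,-10],[0,0,0]]
    - [0,[-6,1.3,-10],[0,0,0]]

```text
time: 5.6
ee_pos: [0.4137, -0.3371, 0.1124]
tcp_rot: [179.9, -0.2, -12.7]
wrist_force: [-0.6, 3.2, 12.4]
opening: 0.0
grasp_force: 6.5
```

Request:
step_arm:
  targets:
    - [0,[0,0,-1.5],[0,0,0]]
    - [0,[0,0,-1.5],[0,0,0]]
    - [0,[0,0,10],[0,0,0]]
    - [0,[0,0,40],[0,0,0]]
    - [0,[-20,5,70],[0,0,0]]
    - [0,[-50,12,100],[0,0,0]]
    - [0,[-90,20,120],[0,0,0]]
    - [0,[-90,20,120],[0,0,0]]

```text
time: 6.4
ee_pos: [0.3208, -0.3168, 0.2344]
tcp_rot: [179.8, -0.2, -12.8]
wrist_force: [0.8, -1.2, -0.5]
opening: -0.0007
grasp_force: 0.0
```

Run:
```python
from workcell import bot
from h import *
o=bot.get_obs(); print(o['time'],o['ee_pos'],o['q'].round(1))
im,d=bot.camera("side"); cv2.imwrite("pics/s3.png",cv2.resize(im[180:420,170:410,::-1],None,fx=2.3,fy=2.3))
P=cloud(bot.camera_params("side"),d); y=np.radians(-12.7); ex=np.array([np.cos(y),np.sin(y),0]); ey=np.array([-ex[1],ex[0],0]); O=np.array([.457,-.350,0])
s=np.stack([(P-O)@ex,(P-O)@ey,P[...,2]],-1)
for n in("side","top"):
    if n=="top": im,d=bot.camera(n)
    P=cloud(bot.camera_params(n),d); s=np.stack([(P-O)@ex,(P-O)@ey,P[...,2]],-1)[d>0]
    print(n,[(x.round(3),np.median(s[(abs(s[:,0]-x)<.01)&(abs(s[:,1])<.05)&(s[:,2]>.05)&(s[:,2]<.15),2]).round(4)) for x in np.arange(-.06,.08,.02)])
    q=s[(s[:,2]>.095)&(s[:,2]<.125)&(abs(s[:,0])<.1)&(abs(s[:,1])<.12)]; print(cv2.minAreaRect((q[:,:2]*1000).astype(np.float32)))
```

```text
6.4 [ 0.32078003 -0.3167573   0.2343638 ] [-44.6  -8.7  -2.9  95.5  -0.  148.1]
side [(np.float64(-0.06), np.float64(0.1106)), (np.float64(-0.04), np.float64(0.1109)), (np.float64(-0.02), np.float64(0.1109)), (np.float64(0.0), np.float64(0.1109)), (np.float64(0.02), np.float64(0.1112)), (np.float64(0.04), np.float64(0.1109)), (np.float64(0.06), np.float64(0.1105)), (np.float64(0.08), np.float64(nan))]
((-4.7909088134765625, 1.2923507690429688), (198.5747528076172, 139.8413848876953), 89.97972869873047)
top [(np.float64(-0.06), np.float64(0.1144)), (np.float64(-0.04), np.float64(0.1139)), (np.float64(-0.02), np.float64(0.1141)), (np.float64(0.0), np.float64(0.114)), (np.float64(0.02), np.float64(0.1144)), (np.float64(0.04), np.float64(0.1134)), (np.float64(0.06), np.float64(0.1131)), (np.float64(0.08), np.float64(nan))]
((-2.7763214111328125, 1.6158294677734375), (139.66702270507812, 189.2886505126953), 0.20931655168533325)
  return _methods._mean(a, axis=axis, dtype=dtype,
  ret = ret.dtype.type(ret / rcount)
```

View pics/s3.png

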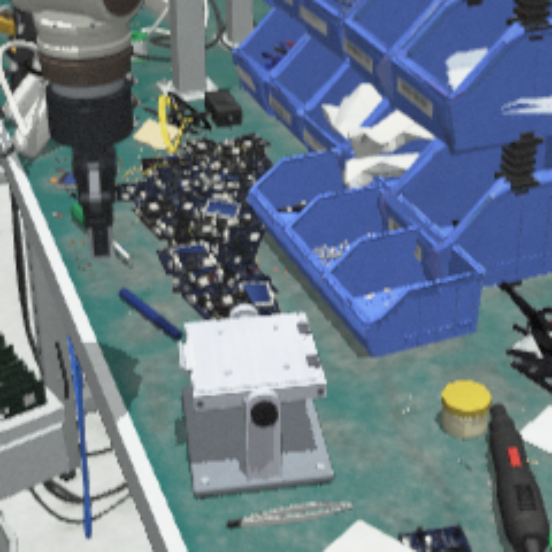

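The cover is flat on the frame at z of about 0.112, and the stand has not moved. Next I'll tilt the tool to point forward, 35° below level, for lifting the near edge.

Request:
step_arm:
  targets:
    - [0,[0,0,0],[-0.026,-0.117,0]]
    - [0,[0,0,0],[-0.053,-0.234,0]]
    - [0,[0,0,0],[-0.079,-0.351,0]]
    - [0,[0,0,0],[-0.106,-0.468,0]]
    - [0,[0,0,0],[-0.132,-0.585,0]]
    - [0,[0,0,0],[-0.158,-0.702,0]]
    - [0,[0,0,0],[-0.185,-0.819,0]]
    - [0,[0,0,0],[-0.211,-0.936,0]]

```text
time: 7.3
ee_pos: [0.3234, -0.3203, 0.23]
tcp_rot: [-179.6, -55.1, -12.7]
wrist_force: [-10.2, 12.3, 16.6]
opening: 0.0001
grasp_force: 0.0
```

```bash
cat > st.py <<'E'
from workcell import bot
from h import *
from scipy.spatial.transform import Rotation as Ro
y=np.radians(-12.7); ex=np.array([np.cos(y),np.sin(y),0]); ey=np.array([-ex[1],ex[0],0]); O=np.array([.457,-.350,0])
def tool():
    o=bot.get_obs(); p=o['ee_pos']-O; R=Ro.from_euler('xyz',o['tcp_rot'],degrees=True).as_matrix()
    print(o['time'],'stand xyz',(np.array([p@ex,p@ey,p[2]])*1000).round(1),'q',o['q'].round(1),'tool z in stand',(R[:,2]@np.c_[ex,ey,[0,0,1]]).round(3),'tool y',(R[:,1]@np.c_[ex,ey,[0,0,1]]).round(3),o['wrist_force'].round(1))
E
python3 -c "
from st import *
tool()"
```

```text
7.3 stand xyz [-136.9   -0.4  230. ] q [-70.7 -48.6 -44.8  56.9  44.3 137.3] tool z in stand [ 0.82   0.006 -0.572] tool y [ 0.005 -1.    -0.004] [-10.2  12.3  16.6]
```

Request:
step_arm:
  targets:
    - [0,[6,-1,-5],[0.019,0.085,0]]
    - [0,[12,-3,-10],[0.038,0.17,0]]
    - [0,[18,-4,-20],[0.038,0.17,0]]
    - [0,[24,-5,-40],[0.038,0.17,0]]
    - [0,[24,-5,-60],[0.038,0.17,0]]
    - [0,[24,-5,-60],[0.038,0.17,0]]

```text
time: 7.9
ee_pos: [0.3469, -0.3244, 0.1663]
tcp_rot: [-179.4, -44.6, -12.9]
wrist_force: [0.9, 0.2, -0.1]
opening: -0.0001
grasp_force: 0.0
```

```bash
python3 -c "
from st import *
tool()
im,d=bot.camera('side'); cv2.imwrite('pics/s4.png',cv2.resize(im[150:430,90:400,::-1],None,fx=2,fy=2))"
```

```text
7.9 stand xyz [-113.     0.8  166.3] q [-61.9 -41.2 -43.6  55.2  32.5 140.5] tool z in stand [ 0.702  0.008 -0.712] tool y [ 0.004 -1.    -0.007] [ 0.9  0.2 -0.1]
```

View pics/s4.png

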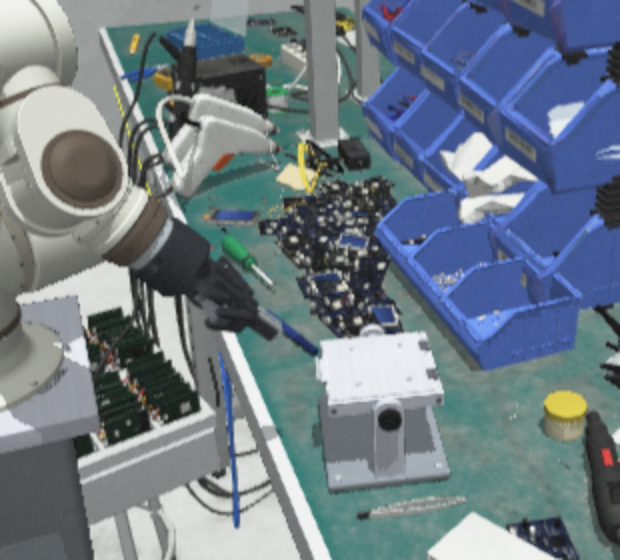

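The tool points forward and down, with its tip at (275,325) in front of the near edge and clear of the stand. I'll lower it and slide the tip under the edge.

Request:
step_arm:
  targets:
    - [0,[0,0,-20],[0,0,0]]
    - [0,[0,0,-40],[0,0,0]]
    - [0,[0,0,-55],[0,0,0]]
    - [0,[0,0,-55],[0,0,0]]
    - [0,[14,-3,-69],[0,0,0]]
    - [0,[28,-6,-83],[0,0,0]]
    - [0,[41,-9,-97],[0,0,0]]
    - [0,[41,-9,-97],[0,0,0]]

```text
time: 8.75
ee_pos: [0.3888, -0.3344, 0.0733]
tcp_rot: [-179.7, -44.8, -12.6]
wrist_force: [0.1, 0.2, -0.1]
opening: -0.0002
grasp_force: 0.0
```

```bash
cat > path.py <<'E'
from st import *
tool()
p=bot.get_obs()['ee_pos']-O; x0,z0=p@ex,p[2]
def pose(th,s=.012,h=.011):
    a=45 if th<=60 else 45+(th-60)*45/120
    t,A=np.radians([th,a]); C=np.array([-.065*np.cos(t)-.009*np.sin(t),.1+.065*np.sin(t)-.009*np.cos(t)])
    b=max(t,A) if th<a else t
    U=C+s*np.array([np.cos(b),-np.sin(b)]); T=U-h*np.array([np.sin(A),np.cos(A)]); return T,a
for th in range(0,181,10):
    T,a=pose(th); dx,dz=(T[0]-x0)*1e3,(T[1]-z0)*1e3; r=np.radians(a-45)
    print(th,a,(T*1e3).round(1),'d world',(dx*ex[:2]).round(1),round(dz,1),'rot',(r*ey[:2]).round(3))
E
python3 path.py
```

```text
8.75 stand xyz [-70.    0.2  73.3] q [-56.6 -35.2 -51.4  38.4  29.5 145.5] tool z in stand [ 0.705  0.005 -0.709] tool y [ 0.004 -1.    -0.003] [ 0.1  0.2 -0.1]
0 45 [-64.3  74.7] d world [ 5.5 -1.2] 1.5 rot [0. 0.]
10 45 [-64.9  86.2] d world [ 5.  -1.1] 12.9 rot [0. 0.]
20 45 [-63.5  97.5] d world [ 6.4 -1.4] 24.2 rot [0. 0.]
30 45 [-60.1 108.4] d world [ 9.6 -2.2] 35.2 rot [0. 0.]
40 45 [-54.9 118.6] d world [14.7 -3.3] 45.4 rot [0. 0.]
50 45 [-48.7 127. ] d world [20.7 -4.7] 53.8 rot [0. 0.]
60 45 [-42.1 133.6] d world [27.2 -6.1] 60.4 rot [0. 0.]
70 48.75 [-34.9 139.5] d world [34.3 -7.7] 66.2 rot [0.014 0.064]
80 52.5 [-26.8 143.9] d world [42.1 -9.5] 70.7 rot [0.029 0.128]
90 56.25 [-18.1 146.9] d world [ 50.6 -11.4] 73.6 rot [0.043 0.192]
100 60.0 [ -9.2 148.3] d world [ 59.3 -13.4] 75.0 rot [0.058 0.255]
110 63.75 [ -0.2 148. ] d world [ 68.1 -15.3] 74.7 rot [0.072 0.319]
120 67.5 [  8.5 146.2] d world [ 76.6 -17.3] 72.9 rot [0.086 0.383]
130 71.25 [ 16.8 142.8] d world [ 84.6 -19.1] 69.6 rot [0.101 0.447]
140 75.0 [ 24.2 138.1] d world [ 91.9 -20.7] 64.8 rot [0.115 0.511]
150 78.75 [ 30.6 132.1] d world [ 98.1 -22.1] 58.9 rot [0.13  0.575]
160 82.5 [ 35.8 125.1] d world [103.2 -23.3] 51.9 rot [0.144 0.638]
170 86.25 [ 39.7 117.3] d world [106.9 -24.1] 44.1 rot [0.158 0.702]
180 90.0 [ 42. 109.] d world [109.2 -24.6] 35.7 rot [0.173 0.766]
```

Request:
step_arm:
  targets:
    - [0,[5.5,-1.2,1.5],[0,0,0]]
    - [0,[5.2,-1.2,7],[0,0,0]]
    - [0,[5,-1.1,13],[0,0,0]]
    - [0,[5.6,-1.2,18.5],[0,0,0]]
    - [0,[6.4,-1.4,24],[0,0,0]]
    - [0,[8,-1.8,30],[0,0,0]]
    - [0,[9.6,-2.2,35],[0,0,0]]
    - [0,[9.6,-2.2,35],[0,0,0]]

```text
time: 9.55
ee_pos: [0.398, -0.3373, 0.1102]
tcp_rot: [-179.9, -45.0, -12.6]
wrist_force: [-0.7, 0.1, -0.0]
opening: 0.0
grasp_force: 0.4
```

```bash
sed -i 's/def pose(th,s=.012,h=.011):/def pose(th,h=.011):\n    s=.012-.008*max(0,th-60)\/120/; s/range(0,181,10)/range(30,181,5)/' path.py; python3 path.py; python3 -c "
from st import *
im,d=bot.camera('side'); cv2.imwrite('pics/s5.png',cv2.resize(im[220:420,170:370,::-1],None,fx=2.2,fy=2.2))"
```

```text
9.55 stand xyz [-60.4  -0.6 110.2] q [-55.6 -35.4 -47.6  41.8  28.9 146.5] tool z in stand [ 0.707  0.003 -0.708] tool y [ 0.003 -1.    -0.001] [-0.7  0.1 -0. ]
30 45 [-60.1 108.4] d world [ 0.3 -0.1] -1.8 rot [0. 0.]
35 45 [-57.7 113.6] d world [ 2.6 -0.6] 3.5 rot [0. 0.]
40 45 [-54.9 118.6] d world [ 5.4 -1.2] 8.4 rot [0. 0.]
45 45 [-51.6 123.3] d world [ 8.5 -1.9] 13.1 rot [0. 0.]
50 45 [-48.7 127. ] d world [11.4 -2.6] 16.8 rot [0. 0.]
55 45 [-45.6 130.5] d world [14.5 -3.3] 20.3 rot [0. 0.]
60 45 [-42.1 133.6] d world [17.9 -4. ] 23.4 rot [0. 0.]
65 46.875 [-38.7 137. ] d world [21.1 -4.8] 26.8 rot [0.007 0.032]
70 48.75 [-35.1 140.1] d world [24.7 -5.6] 29.9 rot [0.014 0.064]
75 50.625 [-31.2 142.9] d world [28.5 -6.4] 32.7 rot [0.022 0.096]
80 52.5 [-27.  145.2] d world [32.5 -7.3] 35.1 rot [0.029 0.128]
85 54.375 [-22.7 147.3] d world [36.8 -8.3] 37.1 rot [0.036 0.16 ]
90 56.25 [-18.1 148.9] d world [41.2 -9.3] 38.7 rot [0.043 0.192]
95 58.125 [-13.5 150.1] d world [ 45.7 -10.3] 39.9 rot [0.05  0.223]
100 60.0 [ -8.7 150.9] d world [ 50.4 -11.4] 40.7 rot [0.058 0.255]
105 61.
[... 396 characters left out ...]
0.101 0.447]
135 73.125 [ 24.1 144.2] d world [ 82.4 -18.6] 34.0 rot [0.108 0.479]
140 75.0 [ 28.3 141.5] d world [ 86.5 -19.5] 31.4 rot [0.115 0.511]
145 76.875 [ 32.2 138.5] d world [ 90.3 -20.3] 28.3 rot [0.122 0.543]
150 78.75 [ 35.8 135.1] d world [ 93.8 -21.1] 25.0 rot [0.13  0.575]
155 80.625 [ 39.1 131.4] d world [ 97.1 -21.9] 21.2 rot [0.137 0.607]
160 82.5 [ 42.1 127.4] d world [100.  -22.5] 17.2 rot [0.144 0.638]
165 84.375 [ 44.7 123.1] d world [102.5 -23.1] 13.0 rot [0.151 0.67 ]
170 86.25 [ 46.9 118.6] d world [104.6 -23.6] 8.4 rot [0.158 0.702]
175 88.125 [ 48.7 113.9] d world [106.4 -24. ] 3.7 rot [0.165 0.734]
180 90.0 [ 50. 109.] d world [107.7 -24.3] -1.2 rot [0.173 0.766]
```

View pics/s5.png

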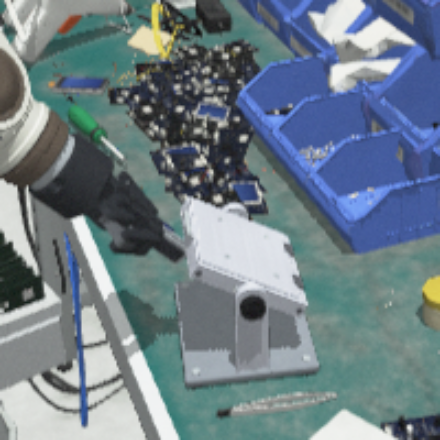

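The frame has turned about 30°, with the cover flat and the finger under the edge at (185,245). I'll carry on along the arc.

Request:
step_arm:
  targets:
    - [0,[2.6,-0.6,3.5],[0,0,0]]
    - [0,[5.4,-1.2,8.4],[0,0,0]]
    - [0,[8.5,-1.9,13],[0,0,0]]
    - [0,[11.4,-2.6,17],[0,0,0]]
    - [0,[14.5,-3.3,20],[0,0,0]]
    - [0,[18,-4,23.5],[0,0,0]]
    - [0,[21,-4.8,27],[0.007,0.032,0]]
    - [0,[24.7,-5.6,30],[0.014,0.064,0]]

```text
time: 10.4
ee_pos: [0.4223, -0.3424, 0.1384]
tcp_rot: [-179.8, -41.0, -12.6]
wrist_force: [-0.7, -0.3, -2.6]
opening: 0.0001
grasp_force: 1.4
```

Request:
step_arm:
  targets:
    - [0,[3.8,-0.8,2.8],[0.008,0.032,0]]
    - [0,[7.8,-1.7,5.2],[0.015,0.064,0]]
    - [0,[12,-2.7,7.2],[0.022,0.096,0]]
    - [0,[16.5,-3.7,8.8],[0.029,0.128,0]]
    - [0,[21,-4.7,10],[0.036,0.159,0]]
    - [0,[25.7,-5.8,10.8],[0.044,0.191,0]]
    - [0,[30.4,-6.8,11.1],[0.051,0.223,0]]
    - [0,[35,-7.9,11],[0.058,0.255,0]]

```text
time: 11.2
ee_pos: [0.4577, -0.3503, 0.1494]
tcp_rot: [-179.8, -26.0, -12.6]
wrist_force: [-3.1, 0.1, -1.1]
opening: 0.0002
grasp_force: 1.4
```

```bash
python3 path.py | sed -n '1p;18,$p'; python3 -c "
from st import *
im,d=bot.camera('side'); cv2.imwrite('pics/s6.png',cv2.resize(im[220:420,170:370,::-1],None,fx=2.2,fy=2.2))"
```

```text
11.2 stand xyz [ 8.000e-01 -1.000e-01  1.494e+02] q [-44.  -14.9 -21.9  60.5  13.4 151.3] tool z in stand [ 0.439  0.004 -0.899] tool y [ 0.003 -1.    -0.003] [-3.1  0.1 -1.1]
110 63.75 [  0.9 151.1] d world [ 0.2 -0. ] 1.8 rot [0.072 0.319]
115 65.625 [  5.8 150.6] d world [ 4.9 -1.1] 1.2 rot [0.079 0.351]
120 67.5 [ 10.5 149.7] d world [ 9.6 -2.2] 0.3 rot [0.086 0.383]
125 69.375 [ 15.2 148.3] d world [14.1 -3.2] -1.1 rot [0.094 0.415]
130 71.25 [ 19.8 146.4] d world [18.5 -4.2] -3.0 rot [0.101 0.447]
135 73.125 [ 24.1 144.2] d world [22.8 -5.1] -5.2 rot [0.108 0.479]
140 75.0 [ 28.3 141.5] d world [26.9 -6.1] -7.8 rot [0.115 0.511]
145 76.875 [ 32.2 138.5] d world [30.7 -6.9] -10.9 rot [0.122 0.543]
150 78.75 [ 35.8 135.1] d world [34.2 -7.7] -14.2 rot [0.13  0.575]
155 80.625 [ 39.1 131.4] d world [37.4 -8.4] -17.9 rot [0.137 0.607]
160 82.5 [ 42.1 127.4] d world [40.3 -9.1] -22.0 rot [0.144 0.638]
165 84.375 [ 44.7 123.1] d world [42.9 -9.7] -26.2 rot [0.151 0.67 ]
170 86.25 [ 46.9 118.6] d world [ 45.  -10.1] -30.8 rot [0.158 0.702]
175 88.125 [ 48.7 113.9] d world [ 46.7 -10.5] -35.5 rot [0.165 0.734]
180 90.0 [ 50. 109.] d world [ 48.  -10.8] -40.4 rot [0.173 0.766]
```

View pics/s6.png

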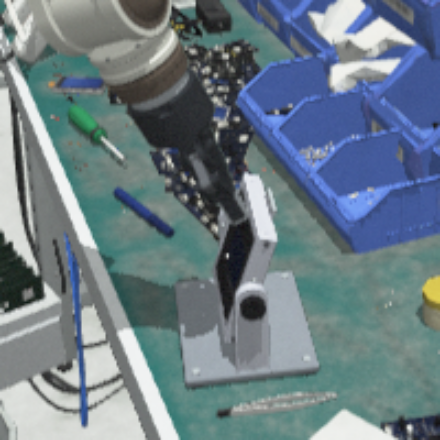

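The frame is at about 110°, with the tip on the aluminium rim at (240,215). The rest is forward and down, with the tool turning vertical.

Request:
step_arm:
  targets:
    - [0,[4.9,-1.1,1.2],[0.007,0.032,0]]
    - [0,[9.6,-2.2,0.3],[0.014,0.064,0]]
    - [0,[14,-3.2,-1.1],[0.022,0.096,0]]
    - [0,[18.5,-4.2,-3],[0.029,0.128,0]]
    - [0,[22.8,-5.1,-5.2],[0.036,0.16,0]]
    - [0,[26.9,-6.1,-7.8],[0.043,0.192,0]]
    - [0,[30.7,-6.9,-11],[0.05,0.224,0]]
    - [0,[34.2,-7.7,-14.2],[0.058,0.256,0]]

```text
time: 12.05
ee_pos: [0.4919, -0.3581, 0.1355]
tcp_rot: [-179.8, -11.1, -12.7]
wrist_force: [-3.1, 0.9, 0.6]
opening: 0.0001
grasp_force: 1.4
```

Request:
step_arm:
  targets:
    - [0,[3.2,-0.7,-3.7],[0.007,0.032,0]]
    - [0,[6.1,-1.4,-7.8],[0.014,0.064,0]]
    - [0,[8.7,-2,-12],[0.021,0.095,0]]
    - [0,[10.8,-2.4,-16.6],[0.028,0.127,0]]
    - [0,[12.5,-2.8,-21.3],[0.035,0.159,0]]
    - [0,[13.8,-3.1,-26],[0.043,0.191,0]]
    - [0,[13.8,-3.1,-27],[0.043,0.191,0]]
    - [0,[13.8,-3.1,-27],[0.043,0.191,0]]

```text
time: 12.85
ee_pos: [0.5063, -0.3614, 0.1091]
tcp_rot: [-179.8, -0.0, -12.7]
wrist_force: [-1.1, 1.2, 2.8]
opening: -0.0001
grasp_force: 1.9
```

```bash
python3 -c "
from st import *
tool()"
```

```text
12.85 stand xyz [ 50.6  -0.3 109.1] q [-35.6  14.3   7.1  82.9   0.2 157. ] tool z in stand [ 0.     0.004 -1.   ] tool y [ 0.001 -1.    -0.004] [-1.1  1.2  2.8]
```

Now I'll press gently to the stop, then retreat up and toward the robot.

Request:
step_arm:
  targets:
    - [0,[0,0,-1.5],[0,0,0]]
    - [0,[0,0,-2.5],[0,0,0]]
    - [0,[0,0,-2.5],[0,0,0]]

```text
time: 13.15
ee_pos: [0.5064, -0.3615, 0.1089]
tcp_rot: [-179.8, -0.2, -12.7]
wrist_force: [-4.9, 3.7, 18.2]
opening: 0.0003
grasp_force: 8.6
```

Request:
step_arm:
  targets:
    - [0,[0,0,10],[0,0,0]]
    - [0,[0,0,40],[0,0,0]]
    - [0,[0,0,80],[0,0,0]]
    - [0,[-40,9,110],[0,0,0]]
    - [0,[-80,20,120],[0,0,0]]
    - [0,[-120,40,120],[0,0,0]]
    - [0,[-150,80,120],[0,0,0]]
    - [0,[-150,80,120],[0,0,0]]

```text
time: 13.95
ee_pos: [0.3524, -0.2782, 0.2271]
tcp_rot: [-179.7, 0.0, -12.7]
wrist_force: [0.9, -0.2, 0.4]
opening: -0.0004
grasp_force: 0.0
```

Run:
```python
from st import *
ims=[]
for n in("side","top"):
    im,d=bot.camera(n); P=cloud(bot.camera_params(n),d); s=np.stack([(P-O)@ex,(P-O)@ey,P[...,2]],-1)[d>0]
    q=s[(s[:,2]>.095)&(s[:,2]<.125)&(abs(s[:,0])<.1)&(abs(s[:,1])<.12)]; print(n,cv2.minAreaRect((q[:,:2]*1000).astype(np.float32)))
    for y in(-.055,.055): print([float(np.median(s[(abs(s[:,0]-x)<.01)&(abs(s[:,1]-y)<.008)&(s[:,2]>.05),2]).round(4)) for x in np.arange(-.055,.06,.022)])
    print('board',np.median(s[(abs(s[:,0])<.02)&(abs(s[:,1])<.03)&(s[:,2]>.05),2]))
    c=im[240:410,220:390] if n=="side" else im[230:330,300:400]; ims.append(cv2.resize(c[:,:,::-1],(400,400),interpolation=cv2.INTER_CUBIC))
cv2.imwrite("pics/s7.png",cv2.hconcat(ims)); tool()
```

```text
side ((0.3484039306640625, 0.07422637939453125), (130.62750244140625, 196.4666290283203), 0.07567337900400162)
[0.1063, 0.1062, 0.1074, 0.1071, 0.1061, 0.1064]
[0.6421, 0.1072, 0.1073, 0.1069, 0.107, 0.1065]
board 0.09888899667107984
top ((3.851512908935547, 1.4026336669921875), (133.69483947753906, 189.44985961914062), 0.4596231281757355)
[0.1096, 0.1101, 0.1104, 0.1106, 0.1103, 0.1104]
[0.6788, 0.1103, 0.1106, 0.1103, 0.1095, 0.1105]
board 0.1019473936615258
14.05 stand xyz [-114.3   45.   226.9] q [-38.4  -8.3  -3.4  94.9   0.2 154.2] tool z in stand [ 0.001  0.003 -1.   ] tool y [ 0.001 -1.    -0.003] [-0.   0.4  0.6]
```

View pics/s7.png

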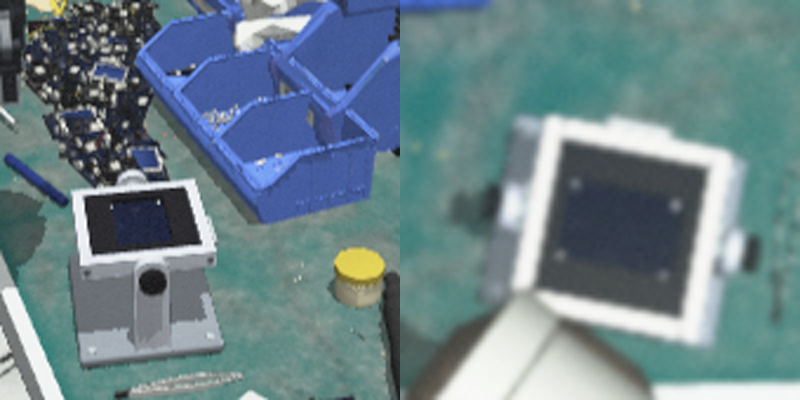

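The frame is level upside down (rim at z of about 0.109) with the board's solder side in the nest. The tab shows at the far edge, at (640,125) in the right half. I'll check its height to make sure the cover is still shut.

Run:
```python
from st import *
for n in("side","top"):
    im,d=bot.camera(n); P=cloud(bot.camera_params(n),d); s=np.stack([(P-O)@ex,(P-O)@ey,P[...,2]],-1)[d>0]
    q=s[(s[:,0]>.068)&(s[:,0]<.085)&(abs(s[:,1])<.018)&(s[:,2]>.03)]; print(n,len(q),np.percentile(q[:,2],[10,50,90]).round(4),q[:,0].min().round(3),q[:,0].max().round(3))
    b=s[(abs(s[:,0])<.022)&(abs(s[:,1])<.038)&(s[:,2]>.05)]; print('board z',np.percentile(b[:,2],[5,25,50,75,95]).round(4))
    for x in(-.02,0,.02): print([float(np.median(b[(abs(b[:,0]-x)<.008)&(abs(b[:,1]-y)<.008),2]).round(4)) for y in(-.03,0,.03)])
    for x in(-.04,.04): k=s[(abs(s[:,0]-x)<.004)&(abs(s[:,1])<.04)&(s[:,2]>.05)]; print('floor ledge',x,np.median(k[:,2]).round(4))
```

```text
side 16 [0.0871 0.0881 0.0894] 0.07 0.074
board z [0.097  0.098  0.099  0.0999 0.1011]
[0.1005, 0.0983, 0.0985]
[0.0998, 0.0988, 0.0984]
[0.0995, 0.0985, 0.0992]
floor ledge -0.04 0.1073
floor ledge 0.04 0.1074
top 36 [0.0871 0.0912 0.0936] 0.069 0.077
board z [0.0974 0.1003 0.1022 0.1037 0.1065]
[0.1025, 0.1008, 0.1017]
[0.1022, 0.1014, 0.1022]
[0.1025, 0.102, 0.1026]
floor ledge -0.04 0.1102
floor ledge 0.04 0.1103
```

```bash
python3 -c "
from workcell import bot
print(bot.job_done())"
```

```text
the job is handed in; nothing more can be done
None
```

The job is handed in at about 14 s: the cover was shut first, then the frame was turned over onto its stop, with the cover still shut underneath and the board level in its nest, solder side up; I saw no shift in the stand or the things round it.

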